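Pin the eye link into the yoke

TASK

Couple the eye link to the yoke: slide the link's eye between the two ears and leave the bar lying flat on its support rail, then pass the pin with the thick knob down through upper ear, eye and lower ear until its flange sits fully home on the upper ear, which drives the black shipping plug out of the lower ear. Let go of everything, and leave the other pins and tools as they lie.

Things in the scene. Friction and masses are not known exactly. Their poses are not given: they have to be found in the camera images.
- yoke: Steel yoke on a grey base plate, fixed to the bench. Origin on the bench, straight below the axis of its vertical bores; z up. The mouth opens to its -y: the link goes in towards +y. A back wall joins the ears; its face at y = +21 mm is a stop, 1 mm behind the eye's rim when the eye is centred. Base plate 70 mm wide, 10 mm high, y = -152 to +40 mm.
- yoke_gap (a point): On the bore axis, mid-height of the 18 mm gap between the yoke's ears, 67 mm above the bench. Each ear is a 50 x 50 mm plate centred on the axis with a 16.5 mm bore. Lower ear 46 to 58 mm above the bench (open space below it), upper ear 76 to 86 mm. Axes as the yoke's.
- yoke_top (a point): On the bore axis at the upper ear's top, 86 mm above the bench, where the pin's flange comes to sit. Nothing of the yoke is higher.
- rail_end (a point): End of the yoke's support rail, middle of its top face, 58 mm above the bench (level with the lower ear's top), 152 mm from the bore axis. The rail is 14 mm wide and 12 mm high, runs from here to the lower ear, and stands on one post near this end.
- link: Loose flat steel link, 0.25 to 0.45 kg, 12 mm thick, flat on the bench: a round eye of 40 mm outer diameter with an 18 mm hole, and a bar 30 mm wide. Origin at the centre of the eye's hole on the underside; z up; the bar runs to its -y, ending at y = -163 mm. It balances at about y = -65 mm. In place, its axes are parallel to the yoke's and its underside is 58 mm above the bench.
- pin: Pin to be used: loose, steel, 0.1 to 0.15 kg, hanging upright by its flange in the rack. Origin on its axis at the flange's underside; z up. Shank 14 mm diameter, reaching 50 mm below the origin, the last 12 mm tapered to 7 mm diameter; flange 26 mm diameter, 4 mm thick; on it a smooth round knob of 18 mm diameter, 30 mm high (top at z = +34 mm).
- plug: Black plastic plug, loose, 14 mm diameter, 18.5 mm long, lower 8 mm tapered, in the lower ear's bore with its top about 2 mm below that ear's top; origin at the centre of its lower end. Two small spring noses under the ear hold it: a push of 5 to 10 N from above drives it past them and it drops onto the base plate.
- rack: Plywood pin rack, fixed: 200 mm along its x, 60 mm along its y, top 70 mm above the bench, three 19 mm holes at x = -55, 0, +55 mm, each with one hanging pin, in any order. Origin on the bench below its centre.
- slim_pin: Bystander in the rack: like the pin but with a thin 10 mm knob and an 8 mm shank. Origin at the flange's underside.
- bolt: Bystander in the rack: thick bolt with a low six-sided head 10 mm high and no knob. Origin at the flange's underside.
- nut_ring: Bystander: steel ring, 42 mm across, 14 mm high, flat on the bench.
- strap: Bystander: dark flat strap, 90 x 26 x 6 mm, with two small holes, flat on the bench.
- tin: Bystander: upright tin, 68 mm diameter, 65 mm high.
- hammer: Bystander: hammer, 250 mm long, lying on the bench.
- screwdriver: Bystander: screwdriver, 180 mm long, lying on the bench.
- wrench: Bystander: wrench, 190 mm long, lying on the bench.

How it is judged:
On the way, in this order (a step that is already met when the one before it is completed fails the run):
1. the link's eye lies between the ears, in line with the bores, the pin still out of the yoke (horizontal distance between link and yoke below 0.006 m and z of link in the frame of yoke between 0.055 and 0.066 m and horizontal distance between pin and yoke above 0.05 m), for 0.2 s.
2. the pin, upright in the bores, has driven the plug out of the lower ear (horizontal distance between link and yoke below 0.006 m and z of link in the frame of yoke between 0.055 and 0.066 m and horizontal distance between pin and yoke below 0.004 m and angle between the z axis of pin and the z axis of yoke, either way round below 0.12 rad and z of pin in the frame of yoke below 0.098 m and z of plug in the frame of yoke below 0.0265 m), for 0.1 s.
At the end, for the whole second after the job is handed in: The eye is between the ears within 6 mm of the bore axis, its link flat to 0.08 rad (resting on lower ear and rail); the pin stands in the bores within 4 mm of the axis and upright to 0.12 rad, its flange within 2.5 mm of the upper ear; the plug is out, below the lower ear; link and pin at rest (horizontal distance between link and yoke below 0.006 m and z of link in the frame of yoke between 0.055 and 0.066 m and horizontal distance between pin and yoke below 0.004 m and angle between the z axis of pin and the z axis of yoke, either way round below 0.12 rad and z of pin in the frame of yoke between 0.084 and 0.0885 m and z of plug in the frame of yoke below 0.0265 m and angle between link's own z axis and vertical below 0.08 rad and linear speed of each of link, pin below 0.02 m/s); the robot touches nothing.
It fails at once if one of the other two pins in the rack is moved by more than 40 mm (distance of any of slim_pin, bolt from where it was at the start of the episode above 0.04 m).
It fails at once if a bystander on the bench is moved by more than 50 mm (distance of any of nut_ring, strap, tin, hammer, screwdriver, wrench from where it was at the start of the episode above 0.05 m).
It also fails if it takes over 58 s, if anything falls off the work surface, if the arm or the gripper's body presses on something with over 40 N, if the wrist force passes 120 N, or if a joint passes its speed limit or range.

ROBOT

A 7-joint arm with a two-finger parallel gripper is mounted at the origin on the work surface. World frame = base frame: x ahead of the robot, y to its left, z up, the work surface at z = 0. Lengths are in m, angles in rad, forces in N, time in s.
With the tool pointing down it reaches from about 0.4 to 0.85 m from the base axis. Payload 4.5 kg.
Tool frame: the origin (TCP) lies at the very end of the fingers, on their centre line; the grasp point (between the pads) lies 19 mm behind it; z points along the fingers, x is the direction in which the jaws open and shut, and the axes are right-handed (so a half turn about z gives the same grasp; the last joint's range is limited). The gripper opens to 85 mm and grips with 20 to 120 N. Pads are 22 mm wide; open, the fingers measure 114 mm over their backs; the gripper's body (76 mm by 85 mm) begins 54 mm behind the grasp point. The pads swing forward as they close: fully open they stand 13 mm farther back than shut.
Start: joints at [1.364, 0.689, -0.195, 1.565, 0.157, 0.902, -0.215], TCP at [0.149, -0.607, 0.231] pointing down, gripper open.
Joint ranges: [-3.01, 3.01], [-0.46, 2.08], [-1.47, 1.51], [0.13, 2.56], [-1, 4.14], [0.04, 2.09], [-2.66, 2.66]. Speed limits (rad/s): [2.57, 2.57, 3.14, 3.14, 3.14, 3.14, 3.14].

INTERFACE

Orientations are given as a unit quaternion [x, y, z, w].
In Python, from rig import arm gives the robot as it stands. The module is installed in compiled form; this text tells all that it offers.
- The arm moves only by the tool apply_moves, never from a script. Its argument "rows" is a list of rows, each a list of 7 numbers: the shift along the tool's x, y, z in mm, then the turn, a rotation vector about the tool's x, y, z in degrees, then the opening, from 0 (shut) to 1 (fully open). A call has 1 to 5 rows; each row is the pose to reach, as a shift and turn from the pose commanded when the call began, along the tool's axes at that moment; what a row does not reach only later rows make up. A row lasts 1/10 s, in which the tool goes at most 50 mm and 8.59 degrees, less where a joint would pass 70% of its speed; a pose out of reach is approached as far as the arm can. A call with a gripper value outside its range is refused whole. The fingers move at their own pace and stop on an object; the grip force is fixed at half the most. Time passes only in rows, so rows that repeat a pose let the fingers close. It gives the time, the measured TCP pose, the force and the opening at its end, in the units of the state.
- arm.get_state(): the state, without advancing time (a new reading comes with each control period).
- arm.read_camera(name): name is "scene" or "top"; returns the picture (400x640x3 uint8, red, green, blue); there is no depth.
- arm.camera_params(name): a dict with "fx", "fy", "cx", "cy" (pixels), "rvec" (rotation vector, rad) and "tvec" (3), from world to camera coordinates, as OpenCV has them. Camera axes: x right, y down, z forward; pixel columns grow to the right and rows downward; lengths in m; the calibration is good to about 2 mm. A picture is of the moment at which its call begins. camera_params takes no time and is no camera call.
- arm.job_done(): hands the job in, once; it reports no verdict.
The state is a dict: "time": time; "joint_pos": joint angles; "dq": joint speeds; "tau": joint torques, N m; "position": TCP position; "eef_rot": TCP orientation; "contact_force": force on the tool from outside, world axes, zero at the start; "wrist_torque": the same for the moment, N m; "width": finger opening in m.
Only numpy, scipy, OpenCV 4.12 (cv2) and the standard library are available. Lean on these libraries where they do the work, as an engineer would, in place of code of your own. Each camera call takes 0.05 s, during which the arm holds its last target. There are 200 camera calls.

## Working session

There is one attempt and no reset: what is moved stays moved. The work goes in short steps, Python scripts to look and compute and a tool call to move; the robot and the scene stay as the last step left them, time stands still between calls to the robot, and variables do not carry over. Pictures are saved under pics/ and viewed, about 8 in all and at most 12, crops included, and the job is handed in when it is done.

Besides the shell and the picture viewer there is one more tool, called by a JSON object that holds its "api" and its "payload". apply_moves: Moves the arm, as the interface text tells. Its arguments: {"type":"object","properties":{"rows":{"type":"array"}},"required":["rows"]}

```bash
mkdir -p pics
python3 - <<'E'
from rig import arm
import cv2
for n in("scene","top"):
    im=arm.read_camera(n); cv2.imwrite(f"pics/{n}0.png",im[:,:,::-1]); print(n,arm.camera_params(n))
s=arm.get_state(); print({k:s[k] for k in("time","position","eef_rot","width","joint_pos")})
E
```

```text
scene {'fx': 429.5519808741473, 'fy': 429.5519808741473, 'cx': 318.06435598705986, 'cy': 199.5320038964788, 'rvec': array([ 1.13915795,  2.21179765, -1.13594073]), 'tvec': array([ 0.3021798 , -0.23906614,  1.36317588])}
top {'fx': 401.4310887461447, 'fy': 401.4310887461447, 'cx': 321.4423053966043, 'cy': 193.52552046925834, 'rvec': array([ 2.16810099, -2.17786043,  0.1169181 ]), 'tvec': array([0.02744154, 0.56288478, 1.18716207])}
{'time': 0.1, 'position': array([ 0.14886749, -0.60639333,  0.23054873]), 'eef_rot': array([ 7.86937094e-01, -6.17032638e-01, -7.07831096e-04, -4.83448860e-04]), 'width': 0.0855166447107579, 'joint_pos': array([ 1.36380261,  0.68991973, -0.19453689,  1.56625398,  0.15729466,
        0.90252509, -0.21511833])}
```

View pics/scene0.png

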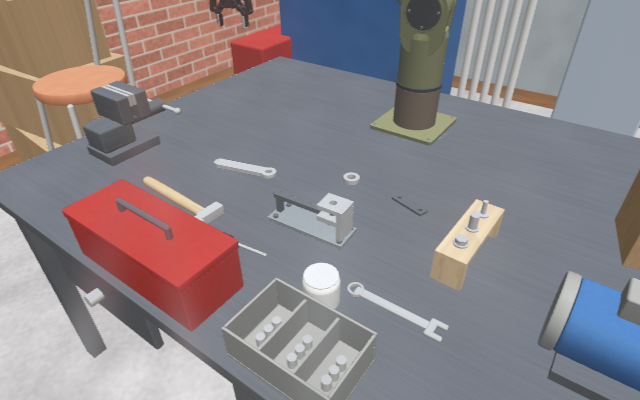

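View pics/top0.png

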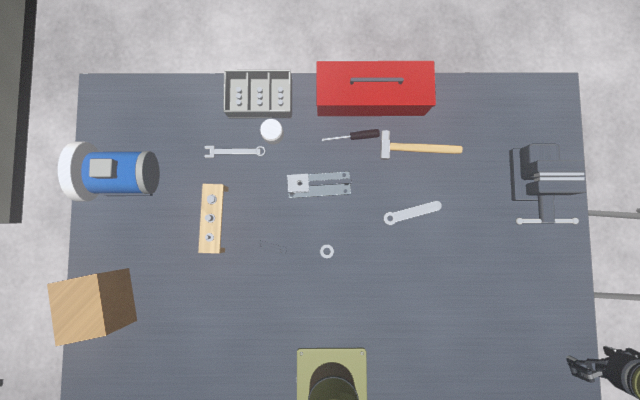

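Scene: the yoke is at about (335,215) and the rack at (470,245). Top: yoke ear at (300,184) with the rail running right, link eye at (390,218) and bar end at (437,206), rack pins at (211,199), (210,217) and (209,237). Next, enlarged crops.

Run:
```python
import cv2,numpy as np
t=cv2.imread("pics/top0.png"); s=cv2.imread("pics/scene0.png")
def c(im,x,y,w,h,k): return cv2.resize(im[y:y+h,x:x+w],None,fx=k,fy=k,interpolation=cv2.INTER_CUBIC)
# top: yoke x280..360,y160..210 k5 ; link x380..445,y195..229 ; rack x190..235
a=c(t,280,163,80,50,5); b=c(t,376,190,80,50,5); d=c(t,190,178,50,80,5); e=c(s,430,195,80,50,5)
o=np.zeros((500,800,3),np.uint8); o[:250,:400]=a;o[:250,400:]=b
o[250:,400:]=e; o[250:500,0:250]=d[50:300]
cv2.imwrite("pics/c1.png",o)
f=c(s,255,165,120,85,6); cv2.imwrite("pics/c2.png",f)
```

```text
(no output)
```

View pics/c1.png

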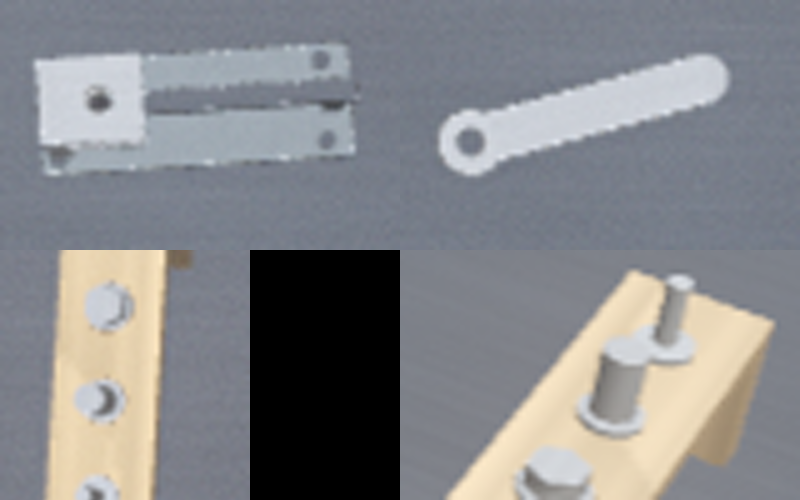

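View pics/c2.png

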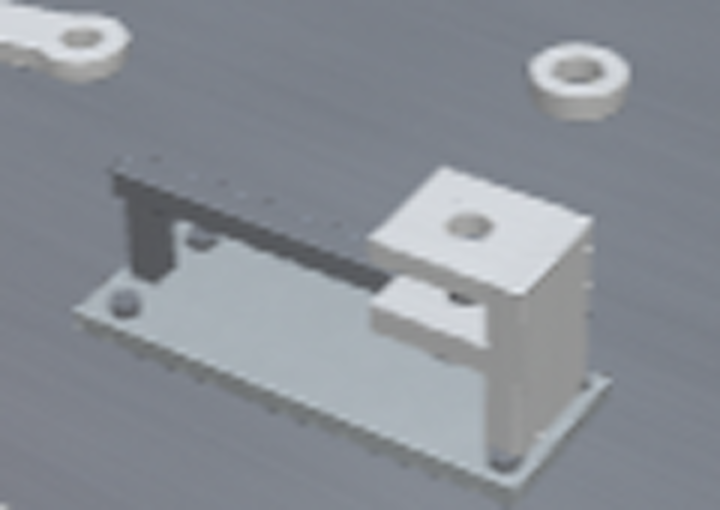

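```bash
cat > h.py <<'E'
import numpy as np,cv2
from scipy.optimize import least_squares
from scipy.spatial.transform import Rotation as R
from rig import arm
P={n:arm.camera_params(n) for n in("scene","top")}
def proj(n,p):
    c=P[n];K=np.array([[c["fx"],0,c["cx"]],[0,c["fy"],c["cy"]],[0,0,1]])
    return cv2.projectPoints(np.atleast_2d(np.array(p,float)),c["rvec"],c["tvec"],K,None)[0][:,0]
def crop(uv,o,k,s=(0,0)):  # crop pixel -> image pixel
    return (np.array(uv,float)-np.array(s)+.5)/k-.5+np.array(o)
def fit(obs,x0):  # obs: (cam, local pt mm, uv); unknown x,y,yaw
    def res(q):
        r=R.from_euler('z',q[2]); t=np.array([q[0],q[1],0])
        return np.concatenate([proj(n,r.apply(np.array(l)/1000.)+t)[0]-uv for n,l,uv in obs])
    s=least_squares(res,x0,loss='soft_l1',f_scale=.5); return s.x,np.round(res(s.x).reshape(-1,2),1).tolist()
E
python3 - <<'E'
from h import *
T=lambda u,v:crop((u,v),(280,163),5)
L=lambda u,v:crop((u,v),(376,190),5,(400,0))
K=lambda u,v:crop((u,v),(190,178),5,(0,200))
S=lambda u,v:crop((u,v),(255,165),6)
E_=lambda u,v:crop((u,v),(430,195),5,(400,250))
y=[("top",(0,0,86),T(98,100)),("top",(25,25,86),T(35,60)),("top",(25,-25,86),T(140,54)),("top",(-25,-25,86),T(145,144)),("top",(-25,25,86),T(40,147)),
("top",(35,-152,10),T(347,43)),("top",(-35,-152,10),T(355,154)),("top",(-35,40,10),T(47,174)),
("scene",(0,0,86),S(470,225)),("scene",(25,-25,86),S(370,240)),("scene",(-25,-25,86),S(445,167)),("scene",(-25,25,86),S(592,218)),("scene",(25,25,86),S(525,295)),
("scene",(35,-152,10),S(75,310)),("scene",(35,40,10),S(515,490)),("scene",(-35,40,10),S(610,380))]
print("yoke",fit(y,[.57,.1,0]))
print("yoke top",fit(y[:8],[.57,.1,0])[0],"scene",fit(y[8:],[.57,.1,0])[0])
l=[("top",(0,0,12),L(470,142)),("top",(0,-148,12),L(703,79)),("scene",(0,0,12),S(80,39))]
print("link",fit(l,[.5,-.15,3.1]),fit(l,[.5,-.15,0]))
p=[("top",(0,0,104),K(95,399)),("top",(0,0,74),K(100,401)),("scene",(0,0,104),E_(626,351)),("scene",(0,0,70),E_(612,412))]
for q in (p,p[:2],p[2:]): print("pin",fit(q,[.48,.35,0]))
E
```

```text
yoke (array([0.58862007, 0.09120708, 0.06385565]), [[-0.6, 0.2], [2.8, 0.2], [-0.9, 0.3], [-0.8, -0.6], [2.9, -0.0], [-0.8, 0.2], [-0.7, 0.5], [-1.5, 0.7], [-0.1, 0.2], [-0.2, 0.1], [-0.1, 0.3], [-3.9, -1.0], [-4.9, -1.3], [-0.3, 0.3], [0.1, 0.2], [0.2, -0.0]])
yoke top [0.58913767 0.08930463 0.06598108] scene [0.58838786 0.09167989 0.05909467]
link (array([ 0.48788416, -0.18344848,  2.86513059]), [[0.2, 0.3], [-93.2, -0.1], [-0.3, -0.3]]) (array([ 0.48843466, -0.18284791,  0.25925658]), [[-0.0, 0.1], [-0.3, 0.1], [-0.3, -0.1]])
pin (array([0.48785395, 0.34873181, 0.        ]), [[-1.9, 0.5], [0.0, 0.5], [-0.1, 0.1], [-0.8, 1.6]])
pin (array([0.4891575 , 0.34599674, 0.        ]), [[-0.9, -0.0], [1.0, 0.0]])
pin (array([0.48473355, 0.34851922, 0.        ]), [[0.4, -0.8], [-0.4, 0.7]])
```

```bash
cat >> h.py <<'E'
def Rd(yaw):  # tool down, tool x at world yaw
    x=np.array([np.cos(yaw),np.sin(yaw),0]);z=np.array([0,0,-1.]);return R.from_matrix(np.c_[x,np.cross(z,x),z])
def to(p,yaw):  # row from the measured pose; yaw modulo half turn
    s=arm.get_state();r=R.from_quat(s["eef_rot"])
    yaw=min((yaw,yaw+np.pi,yaw-np.pi),key=lambda a:(r.inv()*Rd(a)).magnitude())
    print("row",np.round(r.inv().apply(np.array(p)-s["position"])*1000,1),np.round((r.inv()*Rd(yaw)).as_rotvec(True),1))
YO=np.array([.5887,.0905,0]);YY=.064
def loc(o,yaw,p): return np.array(o)+R.from_euler('z',yaw).apply(np.array(p)/1000.)
E
python3 - <<'E'
from h import *
s=arm.get_state();x=R.from_quat(s["eef_rot"]).as_matrix();print(np.round(x,3))
g=loc([.4884,-.1828,0],.259,(0,-68,0));print(g)
to(g+[0,0,.1],.259)
E
```

```text
[[ 0.239 -0.971 -0.001]
 [-0.971 -0.239  0.002]
 [-0.002  0.    -1.   ]]
[ 0.50581575 -0.24853197  0.        ]
row [-262.2 -432.   130.9] [ 0.1  0.1 89. ]
```

{"api": "apply_moves", "payload": {"rows": [[-24,-40,12,0,0,8,1],[-48,-80,24,0,0,16,1],[-72,-120,36,0,0,24,1],[-96,-160,48,0,0,32,1],[-120,-200,60,0,0,42,1]]}}

```text
time: 0.6
position: [0.3156, -0.4412, 0.1707]
eef_rot: [-0.521, 0.853, 0.0, 0.0]
contact_force: [0.1, -0.4, 0.7]
width: 0.0853
```

{"api": "apply_moves", "payload": {"rows": [[-51,-15,12,0,0,8,1],[-102,-30,24,0,0,16,1],[-153,-45,36,0,0,24,1],[-204,-60,48,0,0,32,1],[-250,-76,60,0,0,42,1]]}}

```text
time: 1.1
position: [0.4837, -0.2644, 0.1149]
eef_rot: [-0.193, 0.981, 0.0, -0.0]
contact_force: [0.9, -1.4, 0.2]
width: 0.0855
```

Run:
```python
from h import *
s=arm.get_state();print(s["time"],s["position"],s["joint_pos"],s["contact_force"])
g=loc([.4884,-.1828,0],.259,(0,-68,0))
to(g+[0,0,.1],.259)
```

```text
1.1 [ 0.48367804 -0.26441249  0.11491689] [ 0.25944533  0.78541739  0.26857928  1.904235   -0.39858769  0.50446162
 -1.94777012] [ 0.88305218 -1.38688542  0.22320909]
row [-26.5   6.3  14.9] [ 0.  -0.   7.4]
```

{"api": "apply_moves", "payload": {"rows": [[-5,1,0,0,0,-8.5,1],[-10,3,0,0,0,-17,1],[-15,4,0,0,0,-25.5,1],[-20,5,0,0,0,-34,1],[-26.5,6.3,0,0,0,-42.5,1]]}}

```text
time: 1.6
position: [0.5046, -0.2501, 0.1153]
eef_rot: [-0.541, 0.841, 0.0, -0.0]
contact_force: [-0.8, 0.2, 0.3]
width: 0.0851
```

{"api": "apply_moves", "payload": {"rows": [[0,0,0,0,0,-8.5,1],[0,0,0,0,0,-17,1],[0,0,0,0,0,-25.5,1],[0,0,0,0,0,-34,1],[0,0,0,0,0,-42.5,1]]}}

```text
time: 2.1
position: [0.5045, -0.2502, 0.1153]
eef_rot: [0.809, -0.588, -0.0, 0.0]
contact_force: [-0.9, -0.4, 0.1]
width: 0.0853
```

{"api": "apply_moves", "payload": {"rows": [[0,0,0,0,0,-8.5,1],[0,0,0,0,0,-17,1],[0,0,0,0,0,-25.5,1],[0,0,0,0,0,-34,1],[0,0,0,0,0,-42.5,1]]}}

```text
time: 2.6
position: [0.5045, -0.2503, 0.1153]
eef_rot: [0.967, -0.255, -0.0, 0.0]
contact_force: [0.4, -0.3, -0.1]
width: 0.0854
```

{"api": "apply_moves", "payload": {"rows": [[0,0,0,0,0,-8.5,1],[0,0,0,0,0,-17,1],[0,0,0,0,0,-25.5,1],[0,0,0,0,0,-34,1],[0,0,0,0,0,-42.5,1]]}}

```text
time: 3.1
position: [0.5045, -0.2503, 0.1152]
eef_rot: [0.994, 0.113, -0.0, -0.0]
contact_force: [0.5, 0.2, -0.3]
width: 0.0853
```

Run:
```python
from h import *
s=arm.get_state();print(s["time"],s["position"],s["joint_pos"],s["contact_force"])
g=loc([.4884,-.1828,0],.259,(0,-68,0))
to(g+[0,0,.004],.259)
```

```text
3.1 [ 0.50447338 -0.25032587  0.11523557] [ 0.67571653  0.81624111 -0.5123838   1.84355512  0.63101145  0.65063205
  0.00714759] [ 0.47934719  0.16341428 -0.30934834]
row [  1.8  -1.4 111.2] [-0.   0.  -1.9]
```

{"api": "apply_moves", "payload": {"rows": [[2,-1,30,0,0,-2,1],[2,-1,60,0,0,-2,1],[2,-1,90,0,0,-2,1],[2,-1,106,0,0,-2,1],[2,-1,113,0,0,-2,1]]}}

```text
time: 3.6
position: [0.5052, -0.2484, 0.0006]
eef_rot: [0.992, 0.127, -0.002, -0.001]
contact_force: [-0.0, 1.1, -0.1]
width: 0.0855
```

{"api": "apply_moves", "payload": {"rows": [[0,0,0,0,0,0,0.3],[0,0,0,0,0,0,0.2],[0,0,0,0,0,0,0.1],[0,0,0,0,0,0,0],[0,0,0,0,0,0,0]]}}

```text
time: 4.1
position: [0.5067, -0.2493, 0.0038]
eef_rot: [0.992, 0.127, 0.0, 0.001]
contact_force: [-1.1, -0.1, 5.7]
width: 0.0284
```

{"api": "apply_moves", "payload": {"rows": [[0,0,0,0,0,0,0],[0,0,0,0,0,0,0],[0,0,0,0,0,0,0],[0,0,-10,0,0,0,0],[0,0,-30,0,0,0,0]]}}

```text
time: 4.6
position: [0.5053, -0.2486, 0.0323]
eef_rot: [0.992, 0.127, -0.001, -0.0]
contact_force: [-0.5, -1.0, -1.7]
width: 0.0278
```

{"api": "apply_moves", "payload": {"rows": [[0,0,-35,0,0,0,0],[0,0,-70,0,0,0,0],[0,0,-70,0,0,0,0]]}}

```text
time: 4.9
position: [0.5095, -0.2496, 0.1073]
eef_rot: [0.992, 0.127, 0.004, 0.002]
contact_force: [1.4, -0.2, -3.0]
width: 0.0279
```

Run:
```python
from h import *
s=arm.get_state();print(s["time"],s["position"],s["joint_pos"],s["contact_force"],s["wrist_torque"])
to(loc(YO,YY,(0,-153,103)),YY)
```

```text
4.9 [ 0.50947134 -0.24955407  0.10727795] [ 0.67091949  0.83038671 -0.51197965  1.84440164  0.6573324   0.63284969
  0.00976872] [ 1.41866707 -0.18713    -3.01811106] [-0.01425775 -0.15310364 -0.00947474]
row [ 133.3 -158.9    4.6] [ 0.2 -0.5 10.9]
```

{"api": "apply_moves", "payload": {"rows": [[27,-32,4,0,0,2.2,0],[54,-64,4,0,0,4.4,0],[81,-96,4,0,0,6.6,0],[108,-128,4,0,0,8.8,0],[133,-159,4,0,0,11,0]]}}

```text
time: 5.4
position: [0.5951, -0.0597, 0.098]
eef_rot: [1.0, 0.031, -0.001, -0.0]
contact_force: [0.6, -0.1, -2.5]
width: 0.0281
```

{"api": "apply_moves", "payload": {"rows": [[0,0,0,0,0,0,0],[0,0,0,0,0,0,0]]}}

```text
time: 5.6
position: [0.5946, -0.0599, 0.098]
eef_rot: [0.999, 0.033, -0.001, -0.0]
contact_force: [-0.5, -1.0, -3.0]
width: 0.0282
```

Run:
```python
from h import *
s=arm.get_state();print(s["time"],s["position"],s["joint_pos"],s["contact_force"])
to(loc(YO,YY,(0,-153,103)),YY)
a=arm.read_camera("top")[:,:,::-1];b=arm.read_camera("scene")[:,:,::-1]
def c(im,x,y,w,h,k): return cv2.resize(im[y:y+h,x:x+w],None,fx=k,fy=k,interpolation=cv2.INTER_CUBIC)
cv2.imwrite("pics/c3.png",np.hstack([c(a,280,160,100,100,4),c(b,245,130,100,100,4)]))
s=arm.get_state();r=R.from_quat(s["eef_rot"])
```

```text
5.6 [ 0.59458457 -0.05994506  0.09798169] [ 0.26617977  0.86223173 -0.43207201  1.74763629  0.54812569  0.65587441
 -0.41020309] [-0.45273173 -1.03817712 -2.95643151]
row [ 3.7  2.5 -5. ] [-0.   0.1  0.1]
```

View pics/c3.png

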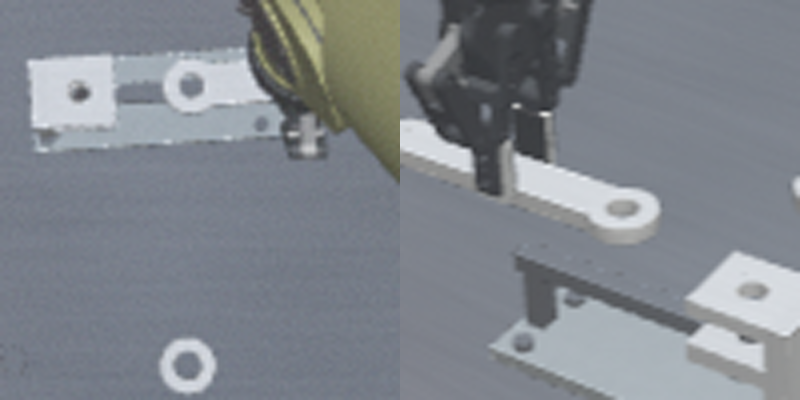

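Link held level. Eye hole is at (191,86) in the top crop and (622,208) in the scene crop; bore at (79,91) and (753,291). I'll triangulate both.

```bash
cat >> h.py <<'E'
def tri(ut,us):
    s=least_squares(lambda p:np.r_[proj("top",p)[0]-ut,proj("scene",p)[0]-us],[.58,.05,.09]);return s.x,np.round(s.fun,2)
E
python3 - <<'E'
from h import *
T=lambda u,v:crop((u,v),(280,160),4); S=lambda u,v:crop((u,v),(245,130),4,(400,0))
e,r1=tri(T(191,86),S(622,208)); b,r2=tri(T(79,91),S(753,291))
print(e,r1,b,r2)
c=arm.get_state()["position"]
Ri=R.from_euler('z',-YY)
print("eye-bore, yoke axes mm",Ri.apply(e-b)*1000,"eye-tcp",Ri.apply(e-c)*1000)
for n,uv in(("top",T(191,86)),("scene",S(622,208))):
  print(n,"hole proj resid at tcp-pred",proj(n,loc(c,YY,(0,68,10)))[0]-uv, "bore", proj(n,loc(YO,YY,(0,0,86)))[0]-(T(79,91) if n=="top" else S(753,291)))
E
```

```text
[0.59043255 0.00842486 0.10669106] [ 0.01 -0.01  0.01  0.  ] [0.58887575 0.09048274 0.08570027] [-0.53  0.34 -0.45 -0.02]
eye-bore, yoke axes mm [ -3.69450148 -81.98945703  20.99078964] eye-tcp [ 1.19266524 71.82642869  8.8422031 ]
top hole proj resid at tcp-pred [1.3914783  0.26558288] bore [-0.53743938  0.38953796]
scene hole proj resid at tcp-pred [-1.18763805 -1.23474461] bore [-0.3912659  -0.17549764]
```

{"api": "apply_moves", "payload": {"rows": [[3.7,0,12,0,0,0,0],[3.7,0,24,0,0,0,0],[3.7,0,34,0,0,0,0],[3.7,-10,34,0,0,0,0],[3.7,-20,34,0,0,0,0]]}}

```text
time: 6.2
position: [0.5969, -0.0411, 0.0636]
eef_rot: [1.0, 0.031, -0.001, -0.0]
contact_force: [0.3, 0.3, -2.7]
width: 0.0281
```

{"api": "apply_moves", "payload": {"rows": [[0,-8,0,0,0,0,0],[0,-16,0,0,0,0,0],[0,-24,0,0,0,0,0],[0,-32,0,0,0,0,0],[0,-32,0,0,0,0,0]]}}

```text
time: 6.7
position: [0.5955, -0.007, 0.0648]
eef_rot: [0.999, 0.033, 0.0, -0.001]
contact_force: [-0.1, 1.4, -2.8]
width: 0.0282
```

Run:
```python
from h import *
s=arm.get_state();print(s["time"],s["position"],s["contact_force"],s["wrist_torque"])
print(R.from_euler('z',-YY).apply(s["position"]-YO)*1000)
a=arm.read_camera("top")[:,:,::-1];b=arm.read_camera("scene")[:,:,::-1]
def c(im,x,y,w,h,k): return cv2.resize(im[y:y+h,x:x+w],None,fx=k,fy=k,interpolation=cv2.INTER_CUBIC)
cv2.imwrite("pics/c4.png",np.hstack([c(a,280,160,80,80,5),c(b,280,165,80,80,5)]))
```

```text
6.7 [ 0.59553416 -0.00698967  0.06476283] [-0.10654721  1.40292648 -2.79894114] [-0.0376684   0.05996946 -0.00776893]
[  0.58509101 -97.7271657   64.76283457]
```

View pics/c4.png

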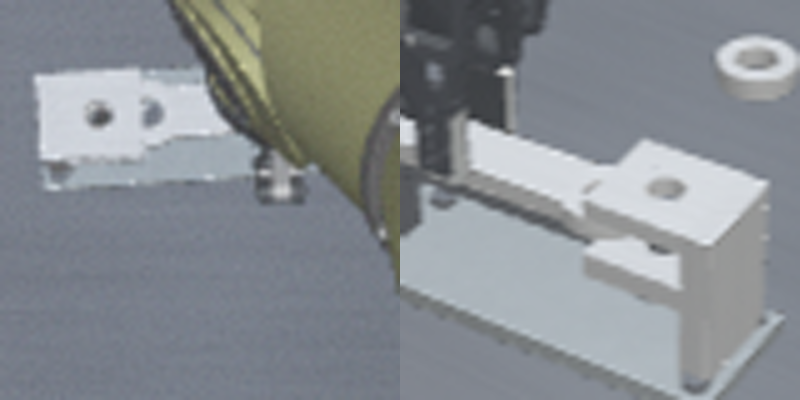

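{"api": "apply_moves", "payload": {"rows": [[0,-8,0,0,0,0,0],[0,-16,0,0,0,0,0],[0,-22,0,0,0,0,0],[0,-24,0,0,0,0,0],[0,-24,0,0,0,0,0]]}}

```text
time: 7.3
position: [0.594, 0.0154, 0.0646]
eef_rot: [0.999, 0.032, 0.0, -0.0]
contact_force: [0.9, -0.9, -2.3]
width: 0.0278
```

{"api": "apply_moves", "payload": {"rows": [[0,-1,0,0,0,0,0],[0,-2,0,0,0,0,0],[0,-2,0,0,0,0,0]]}}

```text
time: 7.6
position: [0.5939, 0.0165, 0.0645]
eef_rot: [1.0, 0.031, 0.0, 0.0]
contact_force: [-0.2, -0.4, -2.4]
width: 0.0277
```

{"api": "apply_moves", "payload": {"rows": [[0,-1,0,0,0,0,0],[0,-2,0,0,0,0,0],[0,-2,0,0,0,0,0]]}}

```text
time: 7.9
position: [0.5937, 0.0189, 0.0645]
eef_rot: [1.0, 0.032, 0.0, -0.0]
contact_force: [0.1, 1.1, -2.3]
width: 0.028
```

{"api": "apply_moves", "payload": {"rows": [[0,-1,0,0,0,0,0],[0,-1,0,0,0,0,0]]}}

```text
time: 8.1
position: [0.5937, 0.0198, 0.0645]
eef_rot: [1.0, 0.032, -0.0, -0.0]
contact_force: [0.6, 0.5, -3.1]
width: 0.0279
```

{"api": "apply_moves", "payload": {"rows": [[0,-1,0,0,0,0,0],[0,-1,0,0,0,0,0]]}}

```text
time: 8.3
position: [0.5936, 0.0209, 0.0646]
eef_rot: [1.0, 0.032, 0.0, -0.0]
contact_force: [0.3, -0.6, -2.5]
width: 0.0281
```

{"api": "apply_moves", "payload": {"rows": [[0,-1,0,0,0,0,0],[0,-1,0,0,0,0,0]]}}

```text
time: 8.5
position: [0.5935, 0.0216, 0.0645]
eef_rot: [1.0, 0.032, -0.0, 0.0]
contact_force: [-0.7, -0.6, -3.1]
width: 0.0281
```

{"api": "apply_moves", "payload": {"rows": [[0,-1,0,0,0,0,0],[0,-1,0,0,0,0,0]]}}

```text
time: 8.7
position: [0.5935, 0.0218, 0.0645]
eef_rot: [1.0, 0.031, -0.0, 0.001]
contact_force: [0.3, -2.5, -2.9]
width: 0.028
```

{"api": "apply_moves", "payload": {"rows": [[0,-1,0,0,0,0,0],[0,-1,0,0,0,0,0]]}}

```text
time: 8.9
position: [0.5934, 0.0219, 0.0645]
eef_rot: [1.0, 0.031, -0.0, 0.001]
contact_force: [0.2, -4.2, -1.8]
width: 0.0281
```

Run:
```python
from h import *
s=arm.get_state();print(s["time"],s["position"],s["contact_force"],s["wrist_torque"])
print(R.from_euler('z',-YY).apply(s["position"]-YO)*1000)
a=arm.read_camera("top")[:,:,::-1];b=arm.read_camera("scene")[:,:,::-1]
def c(im,x,y,w,h,k): return cv2.resize(im[y:y+h,x:x+w],None,fx=k,fy=k,interpolation=cv2.INTER_CUBIC)
cv2.imwrite("pics/c5.png",np.hstack([c(a,285,170,40,40,10),c(b,312,180,40,40,10)]))
```

```text
8.9 [0.59339913 0.02186283 0.06446439] [ 0.15982425 -4.17529608 -1.81512067] [-1.0672517  -0.13334236 -0.04517128]
[  0.29972743 -68.79718625  64.46439499]
```

View pics/c5.png

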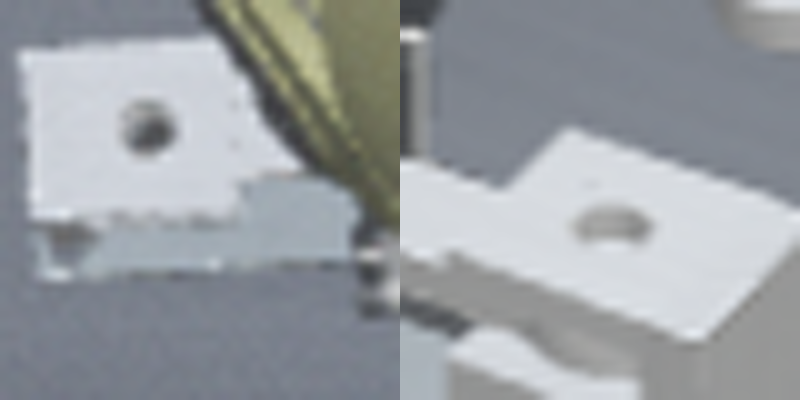

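{"api": "apply_moves", "payload": {"rows": [[0,1.5,0,0,0,0,0],[0,3,0,0,0,0,0],[0,3,1,0,0,0,0],[0,3,2,0,0,0,0],[0,3,2,0,0,0,0]]}}

```text
time: 9.5
position: [0.5935, 0.0215, 0.0624]
eef_rot: [0.999, 0.032, -0.0, -0.001]
contact_force: [0.5, 0.6, -3.2]
width: 0.0277
```

{"api": "apply_moves", "payload": {"rows": [[0,0,0.7,0,0,0,0],[0,0,0.7,0,0,0,0]]}}

```text
time: 9.7
position: [0.5937, 0.0212, 0.0619]
eef_rot: [0.999, 0.032, 0.0, -0.0]
contact_force: [1.0, 0.8, -1.5]
width: 0.0281
```

{"api": "apply_moves", "payload": {"rows": [[0,0,0.7,0,0,0,0],[0,0,0.7,0,0,0,0]]}}

```text
time: 9.9
position: [0.5936, 0.0212, 0.0618]
eef_rot: [0.999, 0.032, 0.0, -0.0]
contact_force: [-2.1, 0.6, 4.3]
width: 0.0279
```

{"api": "apply_moves", "payload": {"rows": [[0,0,0.7,0,0,0,0],[0,0,0.7,0,0,0,0]]}}

```text
time: 10.1
position: [0.5937, 0.0212, 0.0618]
eef_rot: [0.999, 0.032, 0.0, -0.0]
contact_force: [-3.9, 0.6, 9.6]
width: 0.028
```

{"api": "apply_moves", "payload": {"rows": [[0,0,-1,0,0,0,0.5],[0,0,-1,0,0,0,0.7],[0,0,-1,0,0,0,1],[0,0,-1,0,0,0,1],[0,0,-1,0,0,0,1]]}}

```text
time: 10.6
position: [0.5936, 0.0206, 0.0613]
eef_rot: [1.0, 0.031, -0.0, 0.0]
contact_force: [-0.2, -0.3, -0.3]
width: 0.0856
```

{"api": "apply_moves", "payload": {"rows": [[0,0,-20,0,0,0,1],[0,0,-50,0,0,0,1],[0,0,-80,0,0,0,1],[0,0,-110,0,0,0,1],[0,0,-140,0,0,0,1]]}}

```text
time: 11.1
position: [0.5934, 0.0205, 0.2025]
eef_rot: [1.0, 0.032, -0.0, 0.0]
contact_force: [0.2, -0.9, -0.3]
width: 0.0857
```

Run:
```python
from h import *
s=arm.get_state();print(s["time"],s["position"],s["joint_pos"],s["contact_force"])
to([.4875,.3475,.18],-np.pi/2); to([.4875,.3475,.18],0)
```

```text
11.1 [0.5933784  0.02053396 0.20252274] [ 0.17125844  0.71720334 -0.49946952  1.68402021  0.43144353  0.85235978
 -0.45013042] [ 0.2072399  -0.92337808 -0.28266591]
row [ -85.1 -333.    22.5] [ -0.    0.  -86.4]
row [ -85.1 -333.    22.5] [0.  0.  3.6]
```

{"api": "apply_moves", "payload": {"rows": [[-12,-47,3,0,0,0,1],[-24,-94,6,0,0,0,1],[-36,-141,9,0,0,0,1],[-47,-188,12,0,0,1,1],[-59,-232,15,0,0,2,1]]}}

```text
time: 11.6
position: [0.5194, 0.2506, 0.1864]
eef_rot: [1.0, 0.014, 0.0, -0.0]
contact_force: [0.5, 0.3, 1.7]
width: 0.0852
```

Run:
```python
from h import *
a=arm.read_camera("top")[:,:,::-1];b=arm.read_camera("scene")[:,:,::-1]
s=arm.get_state();print(s["time"],s["position"],s["joint_pos"])
to([.4875,.3475,.18],0)
def c(im,x,y,w,h,k): return cv2.resize(im[y:y+h,x:x+w],None,fx=k,fy=k,interpolation=cv2.INTER_CUBIC)
cv2.imwrite("pics/c6.png",np.vstack([np.hstack([c(a,285,165,40,30,10),c(b,312,180,40,30,10)]),np.hstack([c(a,195,203,40,30,10),c(b,450,205,40,30,10)])]))
```

```text
11.7 [0.51594623 0.25821183 0.18684305] [-0.27610462  0.70992686 -0.45349253  1.75359177  0.41195956  0.77071191
 -0.89237584]
row [-24.8 -90.3   7.5] [-0.4  0.1  2.3]
```

View pics/c6.png

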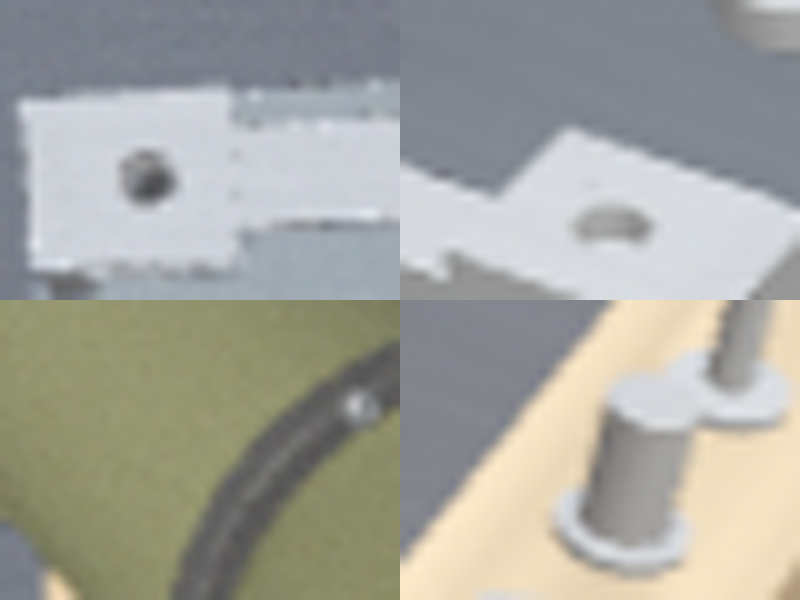

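Run:
```python
from h import *
S=lambda u,v:crop((u,v),(450,205),10,(400,300))
K=lambda u,v:crop((u,v),(190,178),5,(0,200))
for q in ([("scene",(0,0,104),S(653,402))],[("scene",(0,0,74),S(622,525))],[("top",(0,0,104),K(93,400))],[("top",(0,0,74),K(100,401))]): print(q[0][0],fit(q,[.4875,.3475,0])[0])
to([.4875,.3475,.15],0)
```

```text
scene [0.48734272 0.34884337 0.        ]
scene [0.48770244 0.34902123 0.        ]
top [0.48854753 0.34464852 0.        ]
top [0.48921288 0.34883069 0.        ]
row [-24.7 -90.1  37.5] [-0.4  0.1  2.3]
```

{"api": "apply_moves", "payload": {"rows": [[-10,-40,15,0,0,1,1],[-20,-75,25,0,0,2,1],[-24,-91,37,0,0,2.3,1],[-24,-91,37,0,0,2.3,1],[-24,-91,37,0,0,2.3,1]]}}

```text
time: 12.2
position: [0.4939, 0.3376, 0.1492]
eef_rot: [1.0, -0.006, -0.0, 0.001]
contact_force: [-0.5, -0.4, 0.0]
width: 0.0854
```

Run:
```python
from h import *
to([.488,.3485,.079],0)
```

```text
row [ -6.  -10.9  70.2] [ 0.1  0.  -0.7]
```

{"api": "apply_moves", "payload": {"rows": [[-6,-11,0,0,0,-0.7,1],[-6,-11,20,0,0,-0.7,1],[-6,-11,40,0,0,-0.7,1],[-6,-11,40,0,0,-0.7,1]]}}

```text
time: 12.6
position: [0.487, 0.3479, 0.1079]
eef_rot: [1.0, -0.0, -0.001, 0.002]
contact_force: [-0.7, 0.5, -0.6]
width: 0.0858
```

Run:
```python
from h import *
to([.488,.3485,.079],0)
```

```text
row [ 1.1 -0.7 28.9] [ 0.2  0.2 -0. ]
```

{"api": "apply_moves", "payload": {"rows": [[1,-0.7,10,0,0,0,1],[1,-0.7,20,0,0,0,1],[1,-0.7,29,0,0,0,1],[1,-0.7,29,0,0,0,1],[1,-0.7,29,0,0,0,0.5]]}}

```text
time: 13.1
position: [0.4895, 0.3533, 0.0866]
eef_rot: [1.0, -0.0, 0.002, -0.002]
contact_force: [-3.6, -4.3, 68.3]
width: 0.0734
```

{"api": "apply_moves", "payload": {"rows": [[0,0,0,0,0,0,0.3],[0,0,0,0,0,0,0.2],[0,0,0,0,0,0,0.1],[0,0,0,0,0,0,0],[0,0,0,0,0,0,0]]}}

```text
time: 13.6
position: [0.4887, 0.3503, 0.0806]
eef_rot: [1.0, 0.0, 0.0, 0.0]
contact_force: [-1.2, -0.2, 9.6]
width: 0.0158
```

{"api": "apply_moves", "payload": {"rows": [[0,0,0,0,0,0,0],[0,0,0,0,0,0,0],[0,0,-10,0,0,0,0],[0,0,-40,0,0,0,0],[0,0,-70,0,0,0,0]]}}

```text
time: 14.1
position: [0.4879, 0.3497, 0.15]
eef_rot: [1.0, 0.0, -0.001, 0.001]
contact_force: [0.6, -0.4, -1.5]
width: 0.0159
```

{"api": "apply_moves", "payload": {"rows": [[0,0,-20,0,0,0,0],[0,0,-20,0,0,0,0],[0,0,-20,0,0,0,0]]}}

```text
time: 14.4
position: [0.4884, 0.3499, 0.1697]
eef_rot: [1.0, -0.0, -0.0, 0.001]
contact_force: [0.4, -0.6, -2.0]
width: 0.0158
```

Run:
```python
from h import *
s=arm.get_state();print(s["joint_pos"],R.from_quat(s["eef_rot"]).as_matrix()[:,2])
to([YO[0],YO[1]+.02,.18],0)
```

```text
[-0.46556564  0.75694142 -0.4128393   1.69313741  0.40358316  0.77825843
 -1.06940519] [-7.59121921e-04 -1.01835872e-03 -9.99999193e-01]
row [100.3 239.4 -10.1] [ 0.1  0.  -0. ]
```

Run:
```python
from h import *
a=arm.read_camera("top")[:,:,::-1];b=arm.read_camera("scene")[:,:,::-1]
print(arm.get_state()["position"])
cv2.imwrite("pics/s7.png",b);cv2.imwrite("pics/t7.png",a)
p=proj("scene",[.4884,.3499,.15])[0];print(p)
def c(im,x,y,w,h,k): return cv2.resize(im[y:y+h,x:x+w],None,fx=k,fy=k,interpolation=cv2.INTER_CUBIC)
cv2.imwrite("pics/c7.png",np.hstack([c(b,420,120,100,150,4),c(a,180,140,100,150,4)]))
```

```text
[0.48791595 0.3494768  0.16875095]
[480.28637407 195.49967083]
```

View pics/c7.png

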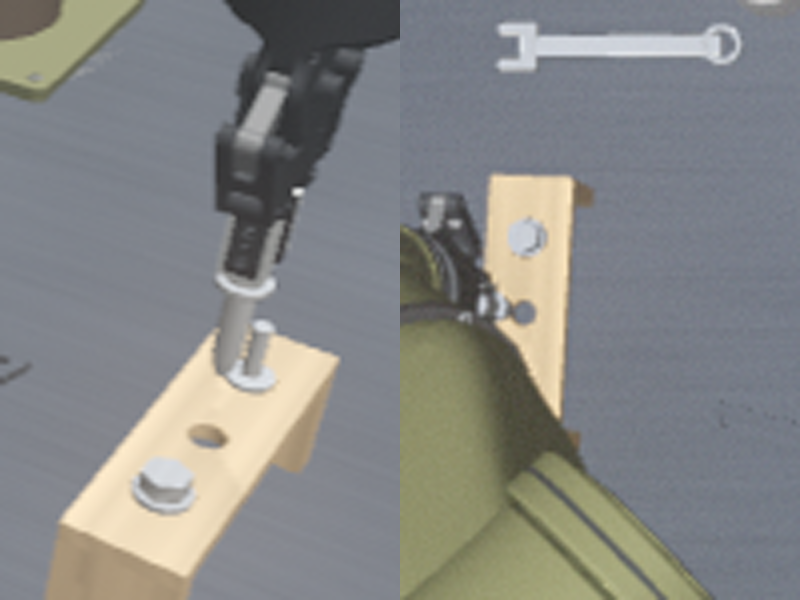

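The pin is held, and both neighbours still stand in the rack. The 68 N was the open fingers resting on them, because the row of pins runs along x. Moving above the yoke.

{"api": "apply_moves", "payload": {"rows": [[0,30,-10,0,0,0,0],[15,70,-12,0,0,0,0],[33,110,-12,0,0,0,0],[50,150,-12,0,0,0,0],[65,190,-12,0,0,0,0]]}}

```text
time: 15.0
position: [0.5537, 0.1584, 0.181]
eef_rot: [1.0, 0.0, -0.001, 0.001]
contact_force: [0.6, 0.2, -1.0]
width: 0.0162
```

{"api": "apply_moves", "payload": {"rows": [[20,35,0,0,0,0,0],[35,68,0,0,0,0,0],[35,68,0,0,0,0,0],[35,68,0,0,0,0,0],[35,68,0,0,0,0,0]]}}

```text
time: 15.5
position: [0.5877, 0.094, 0.1816]
eef_rot: [1.0, 0.001, -0.001, -0.0]
contact_force: [0.4, -0.1, -0.0]
width: 0.0158
```

Run:
```python
from h import *
to([.5887,.0905,.165],0)
```

```text
row [ 1.   3.5 16.6] [-0.1  0.1  0.1]
```

Lower so the tip hovers about 17 mm above the ear, and look.

{"api": "apply_moves", "payload": {"rows": [[1,3.5,10,0,0,0,0],[1,3.5,16.5,0,0,0,0],[1,3.5,16.5,0,0,0,0]]}}

```text
time: 15.8
position: [0.5885, 0.0891, 0.1643]
eef_rot: [1.0, 0.001, -0.002, 0.0]
contact_force: [-0.8, 0.1, -1.8]
width: 0.0157
```

Run:
```python
from h import *
a=arm.read_camera("top")[:,:,::-1];b=arm.read_camera("scene")[:,:,::-1]
s=arm.get_state();print(s["time"],s["position"],s["contact_force"])
for z in(.1544,.1044): print(proj("scene",[s["position"][0],s["position"][1],z])[0],proj("top",[s["position"][0],s["position"][1],z])[0])
def c(im,x,y,w,h,k): return cv2.resize(im[y:y+h,x:x+w],None,fx=k,fy=k,interpolation=cv2.INTER_CUBIC)
cv2.imwrite("pics/c8.png",np.hstack([c(b,300,160,60,75,8),c(a,270,155,40,75,8)]))
```

```text
15.9 [0.58939491 0.0894348  0.16551541] [ 0.05303696  0.94781777 -0.4347366 ]
[332.10443728 174.19502409] [297.98754821 179.31232348]
[331.92847862 194.91062903] [298.89285134 181.6980559 ]
```

View pics/c8.png

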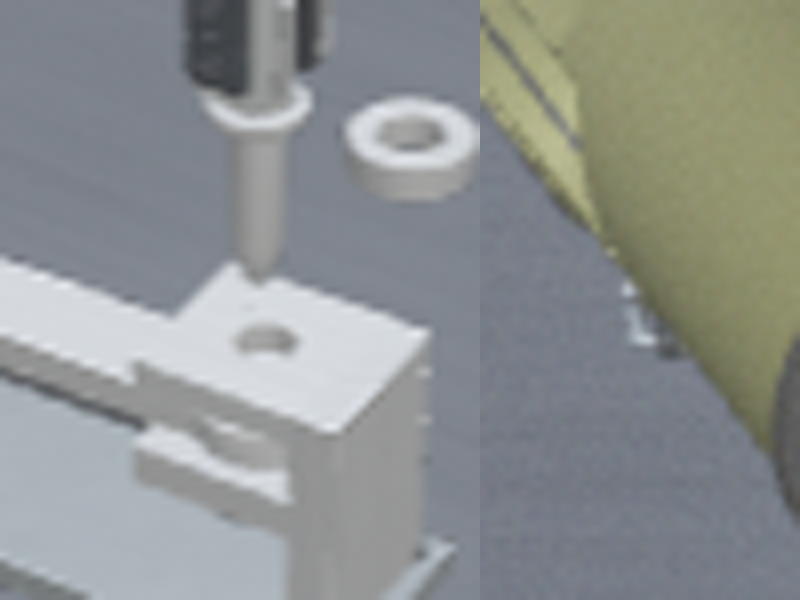

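Run:
```python
from h import *
S=lambda u,v:crop((u,v),(300,160),8)
b=fit([("scene",(0,0,86),S(266,340))],[.588,.09,0])[0]
f=fit([("scene",(0,0,154.9),S(258,115))],[.588,.09,0])[0]
t=fit([("scene",(0,0,104.9),S(261,278))],[.588,.09,0])[0]
print(b,f,t,arm.get_state()["position"])
to([.5887,.091,.165],0)
```

```text
[0.5879182  0.09078711 0.        ] [0.58959463 0.08887153 0.        ] [0.58793775 0.08907381 0.        ] [0.58939491 0.0894348  0.16551541]
row [-0.7 -1.6  0.5] [0.  0.  0.1]
```

{"api": "apply_moves", "payload": {"rows": [[-0.7,-1.6,0,0,0,0,0],[-0.7,-1.6,8,0,0,0,0],[-0.7,-1.6,16,0,0,0,0],[-0.7,-1.6,22,0,0,0,0],[-0.7,-1.6,26,0,0,0,0]]}}

```text
time: 16.4
position: [0.5886, 0.0904, 0.1389]
eef_rot: [1.0, 0.0, -0.001, 0.0]
contact_force: [-0.5, -0.5, -1.6]
width: 0.0157
```

{"api": "apply_moves", "payload": {"rows": [[0,0,3,0,0,0,0],[0,0,6,0,0,0,0],[0,0,8,0,0,0,0],[0,0,8,0,0,0,0]]}}

```text
time: 16.8
position: [0.589, 0.0906, 0.1317]
eef_rot: [1.0, 0.0, -0.0, 0.0]
contact_force: [-1.4, -0.1, -1.5]
width: 0.0158
```

Tip is 15 mm into the upper ear with no load. Continuing.

{"api": "apply_moves", "payload": {"rows": [[0,0,3,0,0,0,0],[0,0,6,0,0,0,0],[0,0,8,0,0,0,0],[0,0,8,0,0,0,0]]}}

```text
time: 17.2
position: [0.5888, 0.0906, 0.1236]
eef_rot: [1.0, 0.0, -0.0, 0.0]
contact_force: [-1.1, -0.0, -1.4]
width: 0.0161
```

{"api": "apply_moves", "payload": {"rows": [[0,0,3,0,0,0,0],[0,0,6,0,0,0,0],[0,0,6,0,0,0,0]]}}

```text
time: 17.5
position: [0.5888, 0.0906, 0.1175]
eef_rot: [1.0, 0.0, -0.0, 0.0]
contact_force: [0.0, -0.1, -1.1]
width: 0.0163
```

{"api": "apply_moves", "payload": {"rows": [[0,0,2,0,0,0,0],[0,0,4,0,0,0,0],[0,0,4,0,0,0,0]]}}

```text
time: 17.8
position: [0.589, 0.0906, 0.1138]
eef_rot: [1.0, 0.0, -0.0, 0.0]
contact_force: [1.1, -0.4, -1.5]
width: 0.0159
```

{"api": "apply_moves", "payload": {"rows": [[0,0,2,0,0,0,0],[0,0,4,0,0,0,0],[0,0,4,0,0,0,0]]}}

```text
time: 18.1
position: [0.5893, 0.0906, 0.1098]
eef_rot: [1.0, 0.0, 0.0, -0.0]
contact_force: [0.1, -0.4, -0.9]
width: 0.0159
```

{"api": "apply_moves", "payload": {"rows": [[0,0,2,0,0,0,0],[0,0,4,0,0,0,0],[0,0,4,0,0,0,0]]}}

```text
time: 18.4
position: [0.5887, 0.0908, 0.1058]
eef_rot: [1.0, 0.0, -0.0, 0.0]
contact_force: [-0.8, -0.8, -0.9]
width: 0.0164
```

{"api": "apply_moves", "payload": {"rows": [[0,0,2,0,0,0,0],[0,0,4,0,0,0,0],[0,0,4,0,0,0,0]]}}

```text
time: 18.7
position: [0.5887, 0.0905, 0.1012]
eef_rot: [1.0, 0.0, -0.0, 0.0]
contact_force: [-0.6, -0.2, -2.0]
width: 0.0158
```

{"api": "apply_moves", "payload": {"rows": [[0,0,1.5,0,0,0,0],[0,0,3,0,0,0,0],[0,0,3,0,0,0,0]]}}

```text
time: 19.0
position: [0.5889, 0.0906, 0.0986]
eef_rot: [1.0, 0.0, -0.0, 0.0]
contact_force: [0.4, 0.0, -2.7]
width: 0.0158
```

{"api": "apply_moves", "payload": {"rows": [[0,0,1,0,0,0,0],[0,0,1.5,0,0,0,0],[0,0,1.5,0,0,0,0]]}}

```text
time: 19.3
position: [0.5891, 0.0906, 0.0974]
eef_rot: [1.0, 0.0, 0.0, 0.0]
contact_force: [-0.8, 0.8, -1.1]
width: 0.0158
```

{"api": "apply_moves", "payload": {"rows": [[0,0,1,0,0,0,0],[0,0,1,0,0,0,0]]}}

```text
time: 19.5
position: [0.5892, 0.0906, 0.0967]
eef_rot: [1.0, 0.0, 0.0, 0.0]
contact_force: [-1.4, 0.9, 3.0]
width: 0.0162
```

{"api": "apply_moves", "payload": {"rows": [[0,0,1,0,0,0,0],[0,0,1,0,0,0,0]]}}

```text
time: 19.7
position: [0.5892, 0.0907, 0.0967]
eef_rot: [1.0, 0.0, 0.0, 0.0]
contact_force: [-3.3, -0.8, 8.9]
width: 0.0159
```

Run:
```python
from h import *
b=arm.read_camera("scene")[:,:,::-1]
s=arm.get_state();print(s["time"],s["position"],s["contact_force"])
cv2.imwrite("pics/c9.png",cv2.resize(b[160:250,260:370],None,fx=6,fy=6,interpolation=cv2.INTER_CUBIC))
```

```text
19.75 [0.58916079 0.09064697 0.09666121] [-3.35852891  0.96798787  8.94422385]
```

View pics/c9.png

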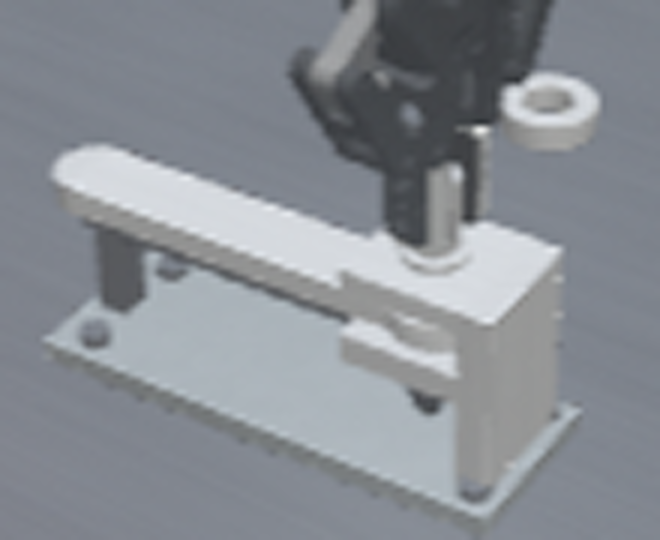

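Flange seated, bar flat on the rail, black plug visible below the lower ear at (427,398). Releasing and retreating.

{"api": "apply_moves", "payload": {"rows": [[0,0,-1,0,0,0,0],[0,0,-1,0,0,0,0.3],[0,0,-1,0,0,0,0.6],[0,0,-1,0,0,0,0.8],[0,0,-1,0,0,0,0.8]]}}

```text
time: 20.25
position: [0.589, 0.0905, 0.0962]
eef_rot: [1.0, 0.0, -0.0, 0.0]
contact_force: [-0.0, 0.5, 0.6]
width: 0.0675
```

{"api": "apply_moves", "payload": {"rows": [[0,0,-10,0,0,0,0.8],[0,0,-35,0,0,0,0.8],[0,0,-70,0,0,0,0.8],[0,0,-105,0,0,0,0.8],[0,0,-130,0,0,0,0.8]]}}

```text
time: 20.75
position: [0.5898, 0.0911, 0.2295]
eef_rot: [1.0, 0.0, 0.001, -0.0]
contact_force: [1.3, 0.1, -0.1]
width: 0.0684
```

{"api": "apply_moves", "payload": {"rows": [[-40,0,0,0,0,0,0.8],[-80,0,0,0,0,0,0.8],[-110,0,0,0,0,0,0.8],[-110,0,0,0,0,0,0.8]]}}

```text
time: 21.15
position: [0.4744, 0.0901, 0.2271]
eef_rot: [1.0, 0.002, -0.002, 0.001]
contact_force: [0.3, 0.7, -0.5]
width: 0.0681
```

Run:
```python
from h import *
b=arm.read_camera("scene")[:,:,::-1];a=arm.read_camera("top")[:,:,::-1]
s=arm.get_state();print(s["time"],s["position"],s["contact_force"])
k=lambda p:np.round((proj("scene",p)[0]-[260,160]+.5)*5-.5)
for z in(10,28.5,36,46,86,90,120): print(z,k(loc(YO,YY,(0,0,z))))
def c(im,x,y,w,h,k): return cv2.resize(im[y:y+h,x:x+w],None,fx=k,fy=k,interpolation=cv2.INTER_CUBIC)
cv2.imwrite("pics/c10.png",np.vstack([c(b,260,160,160,90,5),cv2.resize(np.hstack([a[120:275,170:330],b[140:295,400:560]]),(800,390))])[:600])
```

```text
21.25 [0.47948804 0.09072275 0.22729797] [ 0.86871487 -0.28564987  0.06244675]
10 [363. 354.]
28.5 [363. 321.]
36 [364. 308.]
46 [364. 289.]
86 [364. 213.]
90 [364. 205.]
120 [365. 145.]
```

View pics/c10.png

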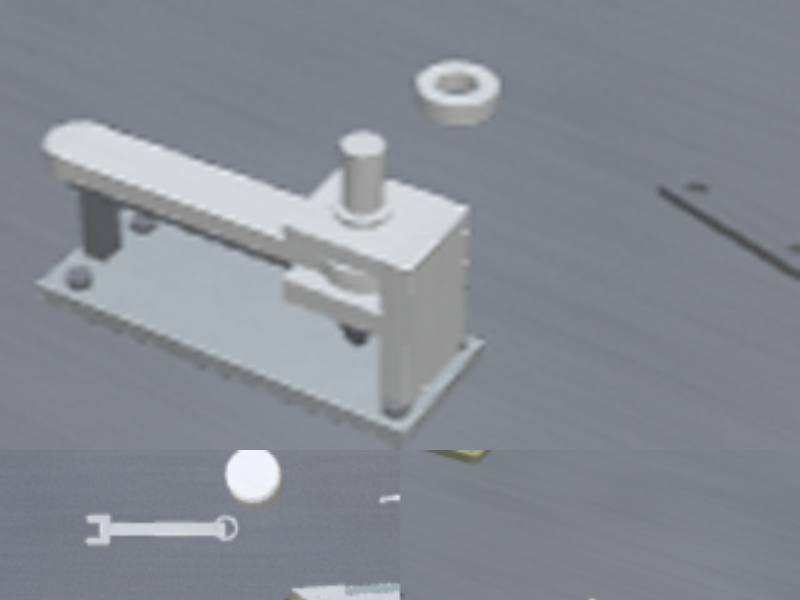

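```bash
python3 -c "
from rig import arm
print(arm.get_state()['dq'].round(3)); print(arm.job_done())"
```

```text
[ 0.003  0.026  0.008 -0.048  0.003 -0.003  0.001]
the job is handed in; nothing more can be done
None
```

The link is coupled and the job is handed in, at about 21 s of the 58 s allowed. No verdict was reported.

**What I did:** I gripped the link by its bar, slid the eye between the ears to the stop, backed off about 1 mm and laid the bar on the rail. Then I took the thick-knob pin from the middle of the rack and lowered it through ear, eye and ear until the flange met the upper ear. I released it and moved the arm clear.

**Last checks:**
- **Pin:** it stands upright and home. The knob top shows at pixel (362,143), against (365,145) computed for a fully seated pin. The push force only rose, to about 9 N, at the height where the flange should seat.
- **Link:** the bar lies flat on the rail.
- **Plug:** it shows below the lower ear. With the pin home its lower end can be at most about 17.5 mm above the bench.
- **Arm:** it is clear of everything, with near-zero contact force.

**What disagreed or stayed uncertain:**
- **Contact at the rack:** I opened the jaws along the row of pins, and the force rose to about 68 N for a moment. Most likely the open fingers were pressing on the neighbouring pins. I took it to be fingers, not the gripper body the 40 N limit covers, but did not confirm that. Both neighbours still stood in their holes in the next picture.
- **Plug push:** I never saw the expected 5 to 10 N as the plug let go, probably because it fell between force readings.
- **Plug position:** its image sits about 4 mm to one side, so I could not tell whether it stands on the base plate or still hangs just under the pin tip.
- **Rack at the end:** my last picture cut off the rack, so I did not check the other pins again before handing in.

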